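Lift the ramekin rack out of the warming pot and hold it level

TASK

Take the lid off the copper warming pot by its knob and set it down gently, knob up, in the middle of the wooden board. Then take the little rack standing in the pot by its red grip, lift it straight up with both glass ramekins still standing on it, and finish holding it in the air, steady and level, directly over the pot with its feet about 8 cm above the rim: do not put it down or let go. Leave the pot where it stands and do not disturb the tongs, the muddler or the shaker.

Things in the scene. Friction and masses are not known exactly. Their poses are not given: they have to be found in the camera images.
- pot: Copper pot, loose, 1.8 kg, standing on the worktop: round, 180 mm outside diameter, 110 mm high, wall 4 mm, inner floor 6 mm above its underside, open top. Two dark loop handles at its own +y and -y reach 122 mm from the axis at height 75 to 88 mm. Origin: centre of its underside, z up.
- pot_rim (a point): Centre of the pot's mouth, at rim height, 110 mm above the pot's underside.
- lid: Loose pot lid, about 0.4 kg: copper disc 188 mm in diameter, 7 mm thick, over a steel locating plug 160 mm in diameter, 6 mm deep, sitting loosely in the mouth (6 mm play all round). Black round knob on top. Origin: centre of the plug's underside (6 mm below the rim when on); z up. Top face 13 mm, knob top 51 mm above the origin.
- lid_knob (a point): Point on the knob's axis at the height to grip, 38 mm above the lid's origin and 25 mm above the lid's top face. The knob is 30 mm in diameter from 26 to 51 mm above the lid's origin, with an 18 mm neck below.
- board: Fixed wooden board 240 x 240 x 18 mm lying on the worktop, on the other side from the pot. Origin: centre of its underside.
- board_top (a point): Centre of the board's upper face, 18 mm above the worktop. A lid lying on the board has its origin at this height.
- rack: Loose rack, 0.3 kg, inside the pot (hidden by the lid), 11 mm play all round: round tray, diameter 150 mm, on three feet; tray surface 22 mm above the origin, edge lip 4.5 mm higher; steel stem with upright red grip tab, 24 mm (own x) by 14 mm thick (own y), 54 to 94 mm above the origin. Close the fingers along own y. Origin: centre under the feet (at start on the pot's inner floor), z up.
- rack_grip (a point): Point in the middle of the red tab, 80 mm above the rack's origin, 14 mm below the tab's top; the height for the TCP.
- ramekin_a: Glass ramekin, loose, 60 g or so, 52 mm in diameter at its mouth, 28 mm high, standing on the rack's tray about 42 mm from the stem towards the rack's own +x; its top is 30 mm below point rack_grip. Origin: centre of its underside.
- ramekin_b: The same ramekin on the -x side of the stem.
- tongs: Bystander: orange tongs with steel tips lying flat on the worktop, 255 x 60 x 12 mm, long axis own x. Origin: centre of the underside.
- muddler: Bystander: wooden muddler standing upright on its broad end, 42 mm in diameter, 166 mm high. Origin: centre of its underside.
- shaker: Bystander: amber glass spice shaker with a steel cap, standing, 52 mm in diameter, 95 mm high. Origin: centre of its underside.
Things that resemble listed ones, but are neither listed nor needed, are in the scene too. What is shaped like the lid but yellow is not meant.

How it is judged (in metres and radians):
On the way, in this order (a step that is already met when the one before it is completed fails the run):
1. the lid lies at rest on the wooden board, knob up and let go, while the rack still stands in the pot (horizontal distance between lid and board_top below 0.06 m and z of lid in the frame of board_top between -0.006 and 0.008 m and angle between lid's own z axis and vertical below 0.08 rad and contact force between the fingers and lid below 0.2 N and linear speed of lid below 0.03 m/s and z of rack in the frame of pot_rim below -0.09 m), for 0.2 s.
2. the rack with both ramekins is held level and still above the pot (z of rack in the frame of pot_rim between 0.03 and 0.25 m and horizontal distance between rack and pot_rim below 0.06 m and angle between rack's own z axis and vertical below 0.1 rad and linear speed of rack below 0.03 m/s and angular speed of rack below 0.2 rad/s and contact force between the fingers and rack above 2 N and contact force between rack and pot below 0.1 N and z of ramekin_a in the frame of rack between 0.016 and 0.032 m and horizontal distance between each of ramekin_a, ramekin_b and rack below 0.075 m and angle between each of ramekin_a, ramekin_b's own z axis and vertical below 0.15 rad and z of ramekin_b in the frame of rack between 0.016 and 0.032 m), for 0.3 s.
At the end, for the whole second after the job is handed in: Rack held by the fingers over the pot: feet 30-250 mm above the rim, within 60 mm of its axis, tilt under 0.10 rad, still (30 mm/s, 0.2 rad/s), both ramekins upright on it; lid released on the board, knob up, within 60 mm of its centre; pot and bystanders within 30 mm of their start (all of step 2 and horizontal distance between lid and board_top below 0.06 m and z of lid in the frame of board_top between -0.006 and 0.008 m and angle between lid's own z axis and vertical below 0.08 rad and contact force between the fingers and lid below 0.2 N and linear speed of lid below 0.03 m/s and angle between pot's own z axis and vertical below 0.05 rad and distance of each of pot, tongs, muddler, shaker from where it was at the start of the episode below 0.03 m); the arm keeps its last pose, push and grip.
It fails at once if a ramekin is tipped over or comes off the rack (angle between any of ramekin_a, ramekin_b's own z axis and vertical above 0.5 rad or distance between any of ramekin_a, ramekin_b and rack above 0.1 m).
It fails at once if the rack is tipped steeply (over 0.35 rad) (angle between rack's own z axis and vertical above 0.35 rad).
It fails at once if the lid is dropped (moves faster than 0.4 m/s with no finger on it) (contact force between the fingers and lid below 0.1 N and linear speed of lid above 0.4 m/s).
It fails at once if the pot is shoved or tipped (over 40 mm or 0.25 rad) (distance of pot from where it was at the start of the episode above 0.04 m or angle between pot's own z axis and vertical above 0.25 rad).
It fails at once if the tongs, muddler or shaker are disturbed (over 30 mm) (distance of any of tongs, muddler, shaker from where it was at the start of the episode above 0.03 m).
It also fails if it takes over 64 s, if anything falls off the work surface, if the arm or the gripper's body presses on something with over 40 N, if the wrist force passes 120 N, or if a joint passes its speed limit or range.

ROBOT

A 6-joint arm with a two-finger parallel gripper is mounted at the origin on the work surface. World frame = base frame: x ahead of the robot, y to its left, z up, the work surface at z = 0. Lengths are in m, angles in degrees, forces in N, time in s.
With the tool pointing down it reaches from about 0.325 to 0.85 m from the base axis. Payload 15.5 kg.
Tool frame: the origin (TCP) lies between the finger pads, 19 mm behind the fingertips; this is the grasp point; z points along the fingers, y is the line along which they close (so a half turn about z gives the same grasp; the last joint's range is limited). The gripper opens to 91 mm and grips with 3 to 60 N. Pads are 32 mm wide; open, the fingers measure 118 mm over their backs; the gripper's body (76 mm by 178 mm) begins 60 mm behind the grasp point.
Start: joints at [67.523, 28.281, 77.091, -0, 74.628, -5.472], TCP at [0.183, 0.598, 0.233] pointing down, gripper open.
Joint ranges: [-166.48, 166.48], [-47.26, 123.95], [12.59, 153.08], [-70.14, 250.14], [6.76, 159.57], [-176.63, 176.63]. Speed limits (degrees/s): [108.29, 108.29, 147.25, 172.46, 172.46, 172.46].

INTERFACE

Orientations are given as a 3x3 rotation matrix whose columns are the frame's x, y, z axes.
In Python, from bench import ctrl gives the robot as it stands. The module is installed in compiled form; this text tells all that it offers. Calls block until the motion is done:
- ctrl.goto(position, orientation): joint-space move of the TCP to a pose.
- ctrl.move_l(position, vel=0.15, ori=None, contact_N=None): straight line of the TCP; ori=None keeps the orientation; vel is the mean speed in m/s. With contact_N (N) it stops when the force on the tool has changed by that much, and returns True; else False.
- ctrl.movej(angles): joint-space move.
- ctrl.command_gripper(opening): opening from 0.0 (shut) to 1.0 (fully open); the grip force is fixed at half the most; returns when the fingers have stopped.
- ctrl.sleep(seconds).
- ctrl.ik(position, orientation): joint angles nearest the present ones, or None.
- ctrl.read_camera(name): name is "scene" or "top"; returns the picture (480x640x3 uint8, blue, green, red); there is no depth.
- ctrl.camera_params(name): a dict with "fx", "fy", "cx", "cy" (pixels), "D" ([k1, k2, p1, p2, k3] as OpenCV has them; the pictures are not rectified), "pose" (4x4, takes a point from camera to world coordinates). Camera axes: x right, y up, looking along -z (the intrinsics and any distortion apply to the point x, -y, -z); pixel columns grow to the right and rows downward; lengths in m; the calibration is good to about 2 mm. A picture is of the moment at which its call begins. camera_params takes no time and is no camera call.
A pose or a line that the arm cannot do raises ctrl.MotionError and nothing moves.
- ctrl.sign_off(): hands the job in; it is judged then, once.
Readings, each from a call of its own:
- ctrl.current_t(): time.
- ctrl.current_q(): joint angles.
- ctrl.current_dq(): joint speeds.
- ctrl.current_effort(): joint torques, N m.
- ctrl.current_tool_pos(): TCP position.
- ctrl.current_eef_rot(): TCP orientation.
- ctrl.current_contact_force(): force on the tool from outside, world axes, zero at the start.
- ctrl.current_wrist_torque(): the same for the moment, N m.
- ctrl.current_grip_width(): opening from 0.0 (shut) to 1.0 (fully open).
- ctrl.current_grasp_force(): force on a finger pad.
Only numpy, scipy, OpenCV 4.12 (cv2) and the standard library are available. Lean on these libraries where they do the work, as an engineer would, in place of code of your own. Each camera call takes 0.05 s, during which the arm holds its last target. There are 200 camera calls.

## Working session

There is one attempt and no reset: what is moved stays moved. The work goes in short steps, each a Python script; the robot and the scene stay as the last script left them, time stands still between calls to the robot, and variables do not carry over. Pictures are saved under pics/ and viewed, at most 10 in all, crops included, and the job is handed in when it is done.

```bash
mkdir -p pics; python3 - <<'E'
from bench import ctrl
import cv2
for n in("top","scene"):
    cv2.imwrite(f"pics/{n}0.png",ctrl.read_camera(n)); p=ctrl.camera_params(n); print(n,{k:(v.round(4).tolist() if hasattr(v,'round') and hasattr(v,'tolist') else v) for k,v in p.items()})
E
```

```text
top {'fx': 547.3607474206357, 'fy': 547.3607474206357, 'cx': 319.5711188879574, 'cy': 245.42322266916696, 'D': [-0.0128, 0.0, 0.0, 0.0, 0.0], 'pose': [[0.0296, 0.9727, -0.23, 0.2197], [-0.9996, 0.0297, -0.0029, -0.013], [0.004, 0.23, 0.9732, 1.4337], [0.0, 0.0, 0.0, 1.0]]}
scene {'fx': 477.5335947383861, 'fy': 477.5335947383861, 'cx': 318.82746486218775, 'cy': 238.97501173384063, 'D': [0.0429, 0.0, 0.0, 0.0, 0.0], 'pose': [[0.6675, -0.5523, 0.4994, 1.1762], [0.7444, 0.4782, -0.4661, -0.6479], [0.0187, 0.6829, 0.7303, 1.0892], [0.0, 0.0, 0.0, 1.0]]}
```

View pics/top0.png

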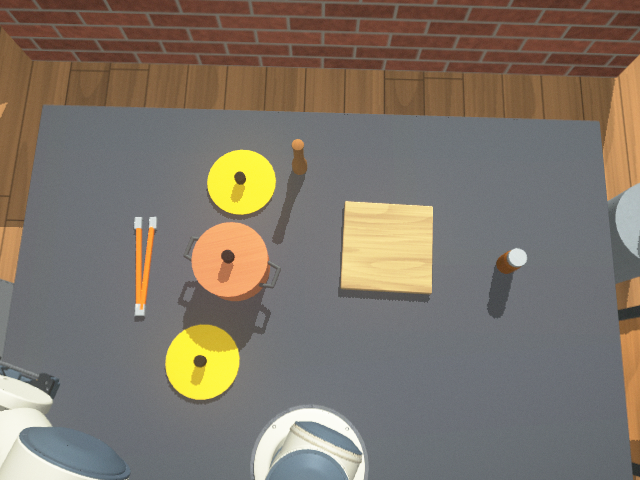

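View pics/scene0.png

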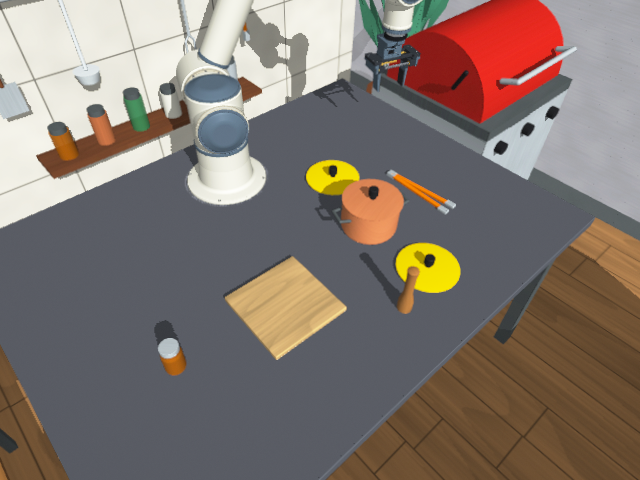

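Three lid-shaped things appear in the top view. Those at (241,181) and (202,361) are yellow and lie on the worktop. The copper one at (230,260) sits on the pot and is the one meant. The board is at about (388,248), and the shaker, muddler and tongs are at (512,260), (298,160) and (145,265). I'll confirm in an enlarged crop.

```bash
cat > h.py <<'E'
import numpy as np, cv2
from bench import ctrl
def ray(n,uv):
    p=ctrl.camera_params(n);K=np.array([[p["fx"],0,p["cx"]],[0,p["fy"],p["cy"]],[0,0,1]])
    x,y=cv2.undistortPoints(np.array([[uv]],float),K,np.array(p["D"]))[0,0]
    T=np.array(p["pose"]);return T[:3,3],T[:3,:3]@np.array([x,-y,-1])
def at(n,uv,z):
    o,d=ray(n,uv);return o+d*(z-o[2])/d[2]
def proj(n,P):
    p=ctrl.camera_params(n);K=np.array([[p["fx"],0,p["cx"]],[0,p["fy"],p["cy"]],[0,0,1]])
    T=np.array(p["pose"]);c=(np.atleast_2d(P)-T[:3,3])@T[:3,:3]
    return cv2.projectPoints(c*[1,-1,-1],np.zeros(3),np.zeros(3),K,np.array(p["D"]))[0][:,0]
def crop(im,u,v,w,h,s): return cv2.resize(im[v:v+h,u:u+w],None,fx=s,fy=s,interpolation=cv2.INTER_CUBIC)
def down(yaw): # finger closing line (tool y) at yaw deg from world x
    c,s=np.cos(np.radians(yaw)),np.sin(np.radians(yaw)); y=np.array([c,s,0]);z=np.array([0,0,-1.]);return np.column_stack([np.cross(y,z),y,z])
E
python3 - <<'E'
from h import *
a=cv2.imread("pics/top0.png");b=cv2.imread("pics/scene0.png")
cv2.imwrite("pics/c1.png",np.hstack([crop(a,170,210,130,120,3),crop(b,320,160,130,120,3)]))
# fit circles/lid colour in top
for n,im in(("top",a),("scene",b)):
    h=cv2.cvtColor(im,cv2.COLOR_BGR2HSV)
    m=cv2.inRange(h,(5,100,90),(14,255,255))
    k,l,s,c=cv2.connectedComponentsWithStats(m)
    for i in range(1,k):
        if s[i,4]>150: print(n,s[i],c[i].round(1))
for c in[(345,202),(433,206),(431,291),(342,289)]: print(at("top",c,.018).round(4))
for c in[(293,258),(346,307),(278,353),(225,298)]: print(at("scene",c,.018).round(4))
E
```

```text
top [  0   0  37   9 281] [17.1  3.8]
top [107   0  72  12 723] [143.7   5.3]
top [179   0  71  14 841] [214.4   6.4]
top [363   0  71   4 206] [402.2   1. ]
top [437   0  73   6 372] [475.2   2.2]
top [511   0  45   8 273] [533.6   3.3]
top [585   0  55  11 516] [614.4   4.6]
top [252   2  69  14 833] [286.6   8.3]
top [325   4  70  14 761] [358.4  10.4]
top [397   6  71  14 828] [430.9  12.6]
top [468   8  73  15 853] [503.6  14.8]
top [ 10  11  72  13 665] [47.7 17. ]
top [539  10  75  15 851] [575.3  17.4]
top [ 80  12  70  14 757] [114.6  18.6]
top [150  14  68  13 722] [184.   20.3]
top [220  16  67  13 745] [252.8  22.2]
top [290  18  66  13 740] [322.4  24.2]
top [359  20  68  13 752] [391.7  26.2]
top [428  22  69  13 731] [461.4  28.3]
top [  0  25  59  17 599] [28.4 30.6]
top [496  24  71  14 756] [531.   30.6]
top [ 56  26  68  13 705] [89.6 31.8]
top [564  27  72  13 693] [598.8  33. ]
top [123  28  66  12 675] [156.   33.5]
top [190  29  65  13 686] [222.5  35.4]
top [257  31  64  13 701] [289.   37.2]
top [325  33  64  13 694] [355.8  39.1]
top [390  35  66  13 681] [4
[... 690 characters left out ...]
[262  57  59  12 523] [291.   61.7]
top [324  59  59  11 499] [352.8  63.5]
top [385  60  60  16 545] [414.6  65.7]
top [447  63  61  11 514] [476.5  67.4]
top [507  65  63  13 520] [538.6  69.4]
top [568  67  58  12 294] [595.6  71.6]
top [ 191  222   79   79 4690] [230.7 261.2]
top [497 251  23  23 197] [505.  264.1]
scene [238  77  24  24 298] [248.3  88.6]
scene [  37  109  137   69 3193] [104.8 142.4]
scene [393 174  54  34 164] [422.1 191.9]
scene [ 341  179   63   66 3218] [370.8 211.2]
[ 0.6772 -0.074   0.018 ]
[ 0.6733 -0.3124  0.018 ]
[ 0.441 -0.303  0.018]
[ 0.4393 -0.0706  0.018 ]
[ 0.4511 -0.0733  0.018 ]
[ 0.68  -0.077  0.018]
[ 0.6676 -0.302   0.018 ]
[ 0.4403 -0.3058  0.018 ]
```

View pics/c1.png

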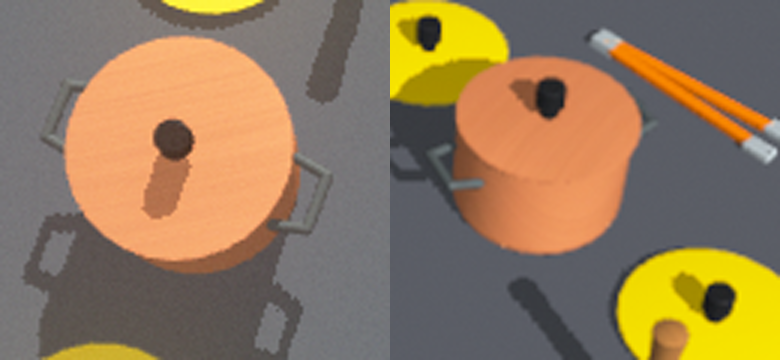

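The copper lid with the black knob (top view about (228,257)) sits on the pot, so it is the one meant. Next I'll compute its position.

```bash
python3 - <<'E'
from h import *
a=cv2.imread("pics/top0.png")
print("lid",at("top",(229.8,259.8),.117).round(4),"knob",at("top",(170+173/3,210+139/3),.146).round(4), "scene knob",at("scene",(373.4,192.7),.142).round(4))
print("lid scene", at("scene",(320+(548-390)/3,160+119/3),.117).round(4))
L=at("top",(170+53/3,210+108/3),.082);R=at("top",(170+322/3,210+205/3),.082);print("handles",L.round(3),R.round(3),(L+R)/2)
for n,uv,z in(("mud",(299,172),0),("shk",(506,268),0),("tong",(138,310),0),("tong",(153,220),0),("y1",(241,180),.0),("y2",(202,361),0)):print(n,at("top",uv,z).round(3))
# ellipse check of lid disc: project candidate
m=cv2.inRange(cv2.cvtColor(a,cv2.COLOR_BGR2HSV),(5,100,90),(14,255,255))
print(ctrl.current_t(), np.degrees(np.arctan2(*(L-R)[[1,0]])))
for yaw in range(-90,91,30): 
    print(yaw,[None if (q:=ctrl.ik(p,down(yaw))) is None else np.round(q,0).tolist() for p in([.47,.22,.142],[.558,-.19,.056])])
E
```

```text
lid [0.4879 0.2103 0.117 ] knob [0.4903 0.2111 0.146 ] scene knob [0.4943 0.2069 0.142 ]
lid scene [0.4969 0.2047 0.117 ]
handles [0.527 0.325 0.082] [0.451 0.094 0.082] [0.48939414 0.20983634 0.082     ]
mud [0.766 0.055 0.   ]
shk [ 0.512 -0.509  0.   ]
tong [0.37  0.462 0.   ]
tong [0.616 0.447 0.   ]
y1 [0.738 0.214 0.   ]
y2 [0.245 0.284 0.   ]
0.1 71.79160721594484
-90 [[18.0, 26.0, 98.0, -0.0, 55.0, 108.0], [-25.0, 38.0, 92.0, -0.0, 50.0, 65.0]]
-60 [[18.0, 26.0, 98.0, -0.0, 55.0, 78.0], [-25.0, 38.0, 92.0, -0.0, 50.0, 35.0]]
-30 [[18.0, 26.0, 98.0, -0.0, 55.0, 48.0], [-25.0, 38.0, 92.0, -0.0, 50.0, 5.0]]
0 [[18.0, 26.0, 98.0, -0.0, 55.0, 18.0], [-25.0, 38.0, 92.0, -0.0, 50.0, -25.0]]
30 [[18.0, 26.0, 98.0, -0.0, 55.0, -12.0], [-25.0, 38.0, 92.0, -0.0, 50.0, -55.0]]
60 [[18.0, 26.0, 98.0, -0.0, 55.0, -42.0], [-25.0, 38.0, 92.0, -0.0, 50.0, -85.0]]
90 [[18.0, 26.0, 98.0, -0.0, 55.0, -72.0], [-25.0, 38.0, 92.0, -0.0, 50.0, -115.0]]
```

```bash
python3 - <<'E'
from h import *
x,y=.491,.2095
f=lambda:np.round(ctrl.current_contact_force(),1)
ctrl.goto([x,y,.26],down(0))
print(ctrl.current_t(),ctrl.move_l([x,y,.143],vel=.1,contact_N=5),ctrl.current_tool_pos(),f())
ctrl.command_gripper(0.0)
print(ctrl.current_grip_width()*91,ctrl.current_grasp_force(),f())
ctrl.move_l([x,y,.17],vel=.05); ctrl.sleep(.2); print("lifted",f(),ctrl.current_grip_width()*91,np.round(ctrl.current_wrist_torque(),2),ctrl.current_t())
im=ctrl.read_camera("scene");cv2.imwrite("pics/c2.png",crop(im,300,110,150,150,4))
E
```

```text
1.9083 False [0.49132605 0.20961231 0.14351261] [-0.4 -1.2 -0.4]
28.52735034572383 30.000012679374777 [-0.4  0.4  0.8]
lifted [-0.6  0.5 -3.4] 28.930705673376604 [-0.09  0.02  0.02] 5.0833
```

View pics/c2.png

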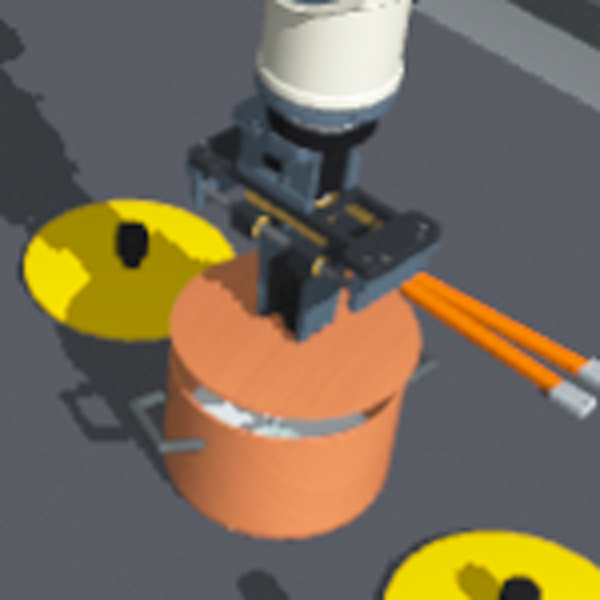

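The lid is gripped by its knob and hangs level above the pot, with the rack glinting underneath. Next I carry it to the board.

```bash
python3 - <<'E'
from h import *
x,y=.491,.2095
f=lambda:np.round(ctrl.current_contact_force(),1)
ctrl.move_l([x,y,.23],vel=.12)
b=[.558,-.19]
ctrl.move_l(b+[.2],vel=.18); ctrl.move_l(b+[.085],vel=.1)
ctrl.sleep(.2); print(f())
print(ctrl.move_l(b+[.050],vel=.02,contact_N=2.5),ctrl.current_tool_pos(),f(),ctrl.current_t())
ctrl.command_gripper(.5); ctrl.sleep(.3); print(f(),ctrl.current_grip_width(),ctrl.current_grasp_force())
ctrl.move_l(b+[.22],vel=.12)
# stand clear of the pot for the views
ctrl.move_l([.50,-.19,.26],vel=.2); ctrl.sleep(.2)
print(ctrl.current_t())
a=ctrl.read_camera("top");s=ctrl.read_camera("scene")
cv2.imwrite("pics/top3.png",a);cv2.imwrite("pics/scene3.png",s)
cv2.imwrite("pics/c3.png",np.vstack([np.hstack([crop(a,180,210,100,100,4),crop(s,325,165,100,100,4)]),np.hstack([crop(a,310,180,150,75*2,2),crop(s,200,200,250,150,2)])[:200*1]]))
E
```

```text
[-0.7  1.5 -3. ]
True [ 0.55800192 -0.18998725  0.05696532] [-0.5  0.1  6.3] 10.9583
[-0.1 -0.5 -0.3] 0.4995585459069071 0.0
13.9417
```

View pics/c3.png

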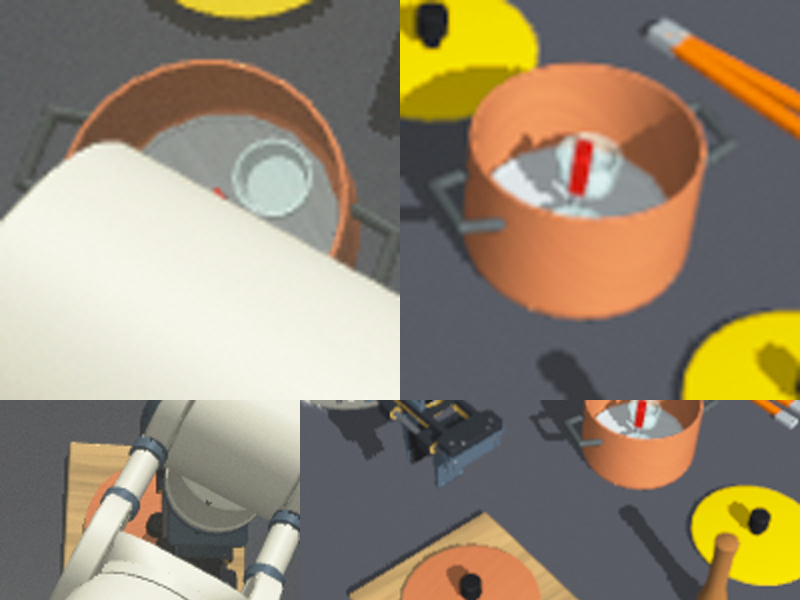

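The lid lies on the board, knob up. The arm hides the pot in the top view, so I'll swing the base away and look again.

```bash
python3 - <<'E'
from h import *
q=np.array(ctrl.current_q(),float); q[0]-=45; ctrl.movej(q)
print(ctrl.current_t())
a=ctrl.read_camera("top");s=ctrl.read_camera("scene")
cv2.imwrite("pics/top4.png",a);cv2.imwrite("pics/scene4.png",s)
cv2.imwrite("pics/c4.png",np.hstack([crop(a,190,220,80,80,5),crop(s,335,170,80,80,5)]))
cv2.imwrite("pics/c5.png",np.hstack([crop(a,330,190,115,115,3),crop(s,215,225,150,115,3)]))
for n,im in(("top",a),("scene",s)):
    h=cv2.cvtColor(im,cv2.COLOR_BGR2HSV); m=cv2.inRange(h,(0,170,100),(3,255,255))|cv2.inRange(h,(174,170,100),(180,255,255))
    k,l,st,c=cv2.connectedComponentsWithStats(m)
    for i in range(1,k):
        if st[i,4]>4 and abs(c[i][0]-(230 if n=="top" else 371))<50 and 160<c[i][1]<300:
            print(n,st[i],c[i].round(2)); r=cv2.minAreaRect(np.argwhere(l==i)[:,::-1].astype(np.float32)); print(r)
E
```

```text
15.5583
top [227 258  10   8  49] [231.69 261.29]
((231.59616088867188, 261.48077392578125), (6.6679487228393555, 9.21745777130127), 78.69007110595703)
scene [368 200   5  13  46] [369.89 206.04]
((369.9054260253906, 206.06756591796875), (3.452378749847412, 12.329923629760742), 9.462321281433105)
```

View pics/c4.png

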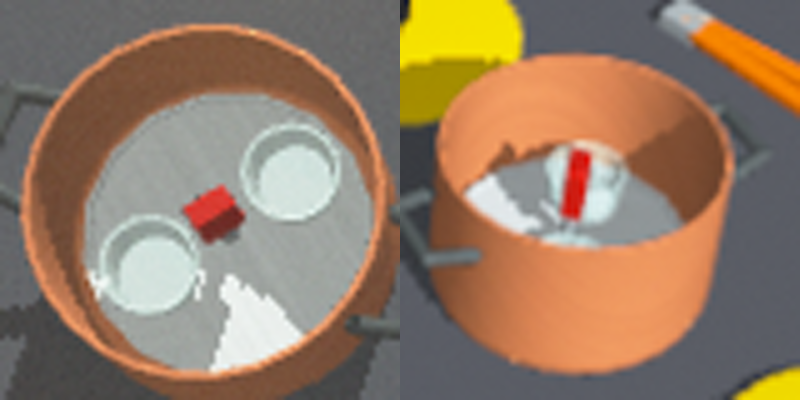

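View pics/c5.png

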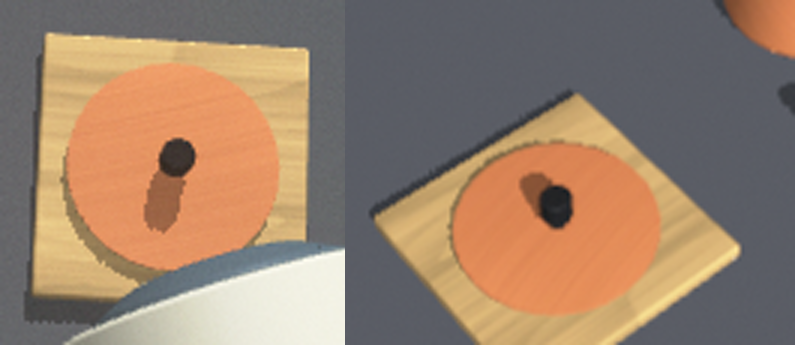

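The lid is well placed on the board. In the pot, the red tab is at about top (232,261), with ramekin mouths at (248,254) and (220,273). I'll compute the rack axis and grip point.

```bash
python3 - <<'E'
from h import *
P=lambda u,v:(190+u/5,220+v/5)
a=at("top",P(290,172),.056);b=at("top",P(148,263),.056);t=at("top",P(211,207),.100)
print(a.round(4),b.round(4),"mid",((a+b)/2).round(4),"sep",np.linalg.norm(a-b),"tab",t.round(4))
print("scene tab",at("scene",(369.9,206.1),.080).round(4))
d=a-b; yx=np.degrees(np.arctan2(d[1],d[0]));print("own x deg",yx,"close",yx+90)
e=at("top",P(219,186),.1)-at("top",P(183,210),.1);print("tab edge deg",np.degrees(np.arctan2(e[1],e[0])),np.linalg.norm(e))
print("pot rim",at("top",P(205,201),.11).round(4))
# predicted tab-top corners drawn on the picture for a check
im=cv2.imread("pics/top4.png")
for yaw in (yx,):
    c,s=np.cos(np.radians(yaw)),np.sin(np.radians(yaw))
    ctr=t[:2]
    Q=[[ctr[0]+i*c-j*s,ctr[1]+i*s+j*c,.1] for i,j in((.012,.007),(.012,-.007),(-.012,-.007),(-.012,.007))]
    print(((proj("top",np.array(Q))-[190,220])*5).round(0).tolist())
E
```

```text
[0.5159 0.1747 0.056 ] [0.4662 0.2444 0.056 ] mid [0.491  0.2096 0.056 ] sep 0.0856476081298024 tab [0.4875 0.2069 0.1   ]
scene tab [0.4859 0.2092 0.08  ]
own x deg -54.48101077142219 close 35.51898922857781
tab edge deg -53.328199777806766 0.021302797778451288
pot rim [0.4884 0.2084 0.11  ]
[[224.0, 182.0], [239.0, 205.0], [198.0, 232.0], [183.0, 209.0]]
```

```bash
python3 - <<'E'
from h import *
c,s=np.cos(np.radians(-54)),np.sin(np.radians(-54))
from itertools import product
from scipy.optimize import least_squares
for ctr in((.4875,.207),(.490,.2085),(.485,.210)):
    Q=np.array([[ctr[0]+i*c-j*s,ctr[1]+i*s+j*c,z] for i,j,z in product((.012,-.012),(.007,-.007),(.06,.1))])
    for n in("top","scene"): p=proj(n,Q); print(ctr,n,p.min(0).round(1),p.max(0).round(1))
a=cv2.imread("pics/scene4.png"); print(a[196:216,370].tolist())
E
```

```text
(0.4875, 0.207) top [226.6 256.5] [240.  269.4]
(0.4875, 0.207) scene [366.4 199. ] [373.2 214.3]
(0.49, 0.2085) top [226.1 255.5] [239.5 268.4]
(0.49, 0.2085) scene [367.3 199.2] [374.1 214.5]
(0.485, 0.21) top [225.3 257.4] [238.7 270.3]
(0.485, 0.21) scene [366.5 198.1] [373.3 213.5]
[[91, 144, 232], [89, 143, 230], [166, 195, 232], [150, 167, 223], [47, 56, 210], [21, 28, 209], [21, 29, 210], [17, 28, 211], [27, 36, 226], [22, 34, 222], [19, 31, 209], [16, 28, 208], [19, 29, 209], [20, 30, 207], [21, 31, 208], [18, 31, 207], [18, 29, 208], [74, 79, 199], [147, 145, 176], [155, 151, 144]]
```

```bash
python3 - <<'E'
from h import *
x,y=.488,.2075
f=lambda:np.round(ctrl.current_contact_force(),1)
ctrl.command_gripper(.7)
ctrl.goto([x,y,.27],down(36)); ctrl.sleep(.2); print(f(),ctrl.current_t())
print(ctrl.move_l([x,y,.087],vel=.06,contact_N=4),ctrl.current_tool_pos(),f())
ctrl.command_gripper(0.0); print(ctrl.current_grip_width()*91,ctrl.current_grasp_force(),f())
print(ctrl.move_l([x,y,.105],vel=.02)); ctrl.sleep(.2); print(f(),np.round(ctrl.current_wrist_torque(),2),ctrl.current_grip_width()*91,ctrl.current_t())
a=ctrl.read_camera("top");s=ctrl.read_camera("scene")
cv2.imwrite("pics/c6.png",np.hstack([crop(a,170,200,120,120,3),crop(s,315,130,120,120,3)]))
E
```

```text
[-1.2 -0.6  0.3] 18.975
False [0.48809482 0.20749894 0.08712257] [-0.6 -0.4 -0.7]
13.983044584013776 29.999564588069916 [ 0.5 -0.3  0.3]
False
[-0.4  0.3 -5.4] [-0.07 -0.02  0.03] 14.034620049644383 24.2417
```

View pics/c6.png

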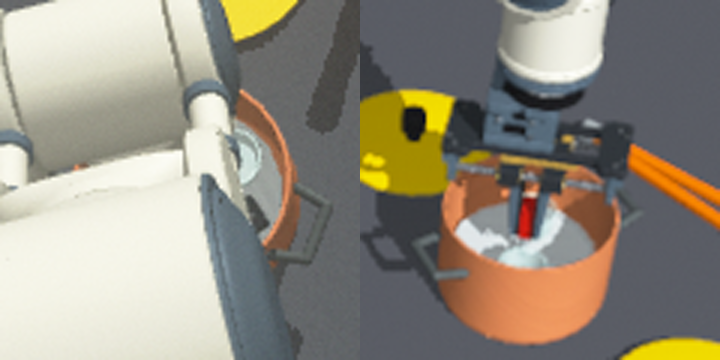

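The tab is gripped at 14 mm with about 5 N carried. The rack is level and the pot has not moved. Now I lift.

```bash
python3 - <<'E'
from h import *
x,y=.488,.2075
ctrl.move_l([x,y,.27],vel=.05); ctrl.sleep(1.0)
print(ctrl.current_tool_pos(),np.round(ctrl.current_contact_force(),1),np.round(ctrl.current_wrist_torque(),2),ctrl.current_grip_width()*91,ctrl.current_grasp_force(),ctrl.current_t())
s=ctrl.read_camera("scene")
cv2.imwrite("pics/c7.png",crop(s,215,80,240,260,2.3))
E
```

```text
[0.48797904 0.20750161 0.27000564] [ 0.5 -0.3 -5.2] [-0.05 -0.04 -0.02] 13.74999648671907 29.9986669421196 28.7917
```

View pics/c7.png

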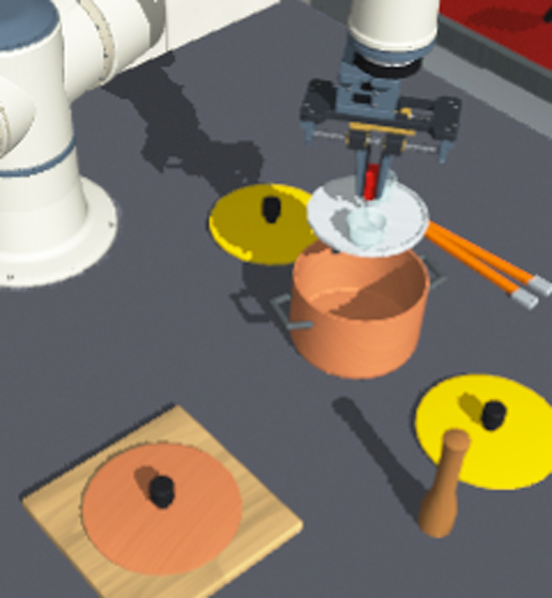

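The rack hangs clear of the pot with the ramekin still on it, but the tray ellipse looks slightly tilted. I'll check by fitting it against a level disc.

```bash
python3 - <<'E'
from h import *
s=ctrl.read_camera("scene")
def E(x,y,z,r,tx=0,ty=0):
    a=np.radians(np.arange(0,360,5)); D=np.c_[x+r*np.cos(a),y+r*np.sin(a),z+tx*r*np.cos(a)+ty*r*np.sin(a)]
    return proj("scene",D)
big=crop(s,320,110,130,140,4)
def dr(P,c): cv2.polylines(big,[(((P-[320,110])+.5)*4).round().astype(int)],True,c,1)
for t,c in(((0,0),(0,255,0)),): dr(E(.488,.2075,.2145,.075,*t),c)
dr(E(.4885,.2085,.110,.090),(255,0,0))
cv2.imwrite("pics/c8.png",big)
E
```

```text
(no output)
```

View pics/c8.png

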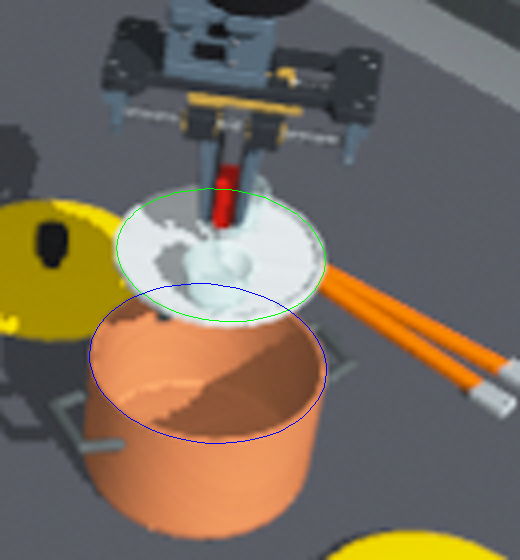

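The predicted level disc (green) matches the tray outline, so the rack is level and over the pot rim (blue). I'm handing it in.

```bash
python3 -c "
from bench import ctrl
print(ctrl.current_t(),ctrl.sign_off())"
```

```text
the job is handed in; nothing more can be done
28.8917 None
```

The job is handed in at about 29 s, verdict not shown: the lid lies knob up on the board, and the rack with its ramekins is held level about 8 cm above the pot rim. The last pictures showed the pot, tongs and muddler in place, and the arm never went near the shaker.

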